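# Reset the stay of the bench extraction vent

## Task

The leaf of the bench extraction vent stands too wide open, with the long end slot of its flat stay hanging loosely on the upright pin. Lift the stay off the pin by its knob, draw the leaf in, and feel for the same pin with the middle one of the stay's three round holes, without pressing hard on it; let the stay down over the pin until it lies flat on the pin's foot, then let go. Leave the things standing round the vent where they are.

Things in the scene. Friction and masses are not known exactly. Their poses are not given: they have to be found in the camera images.
- vent: grey sheet-metal extraction vent box fixed to the bench, 170 deep x 260 wide, top face 90 above the bench. Origin on the bench under its open front face; x points to its back (away from the robot), y to its left, z up. The box spans x 0..170, y -100..160
- foot: steel foot plate 84 x 30 x 3 screwed on top of the vent. Origin at the middle of its underside (90 above the bench); x along its 38 mm slot, z up; turned about the vent's z by -0.440 rad (x away from the robot and to the right). It carries the upright steel pin: see foot_mid
- foot_mid (a point): middle of the foot plate's top face, 93 above the bench, on which the stay lies when fully down. The pin, 8 across with a flat top, stands 12 above this face (top 105 above the bench), clamped in the slot: anywhere within 13 of this point along the plate's x, on the plate's centreline. Where exactly differs from vent to vent and is not measured. It does not move when handled
- hinge (a point): upright hinge axis of the leaf, at the height of the vent's top; at x -8, y 140 in the vent's frame
- leaf (a joint): opening angle of the leaf about its hinge, rad: 0 shut (leaf along the vent's -y), growing as it swings out towards the robot; starts at about 1.08, and is about 0.45 to 0.66 with the middle hole on the pin. The leaf is 200 long, its top below the stay, moves against a light friction (about 1 N at the pivot) and stays where it is left
- pivot (a point): pivot of the stay on the leaf's top edge, 140 from the hinge axis, 93 above the bench (the underside of the level stay). The stay can swing round freely here, and its other end can be lifted (about the pivot); let go, it sinks back slowly
- stay: smooth flat aluminium stay bar, 26 wide, 5 thick, 264 long over its round ends. Origin at the pivot on its underside, x along the bar to its knob, z up. Centres from the pivot along x: three round holes 10 across at 89, 119 and 149; the end slot 39 long x 12.5 wide at 187; the knob at 225. Only the knob end is meant for handling; weight at the knob about 0.8 N; slides easily on the pin
- knob (a point): grip point of the upright black knob on the stay's far end: 16 across, 42 tall, standing on the bar; this point lies on its axis 25 above the bar's top (30 above its underside). To draw the leaf in, move the lifted knob away from the robot: leaf and stay follow
- hole_mid (a point): centre of the middle round hole, at the bar's underside, 119 from the pivot
- end_slot (a point): centre of the end slot, at the bar's underside, 187 from the pivot
- grease_tin: small tin with red lid, 55 across, 50 tall, origin under its middle; to be left alone
- talc_pot: white pot with green lid, 66 across, 78 tall, origin under its middle; to be left alone
- oil_bottle: slim white bottle with red spout, 42 across, 150 tall, origin under its middle; to be left alone
- lot_stamp: wooden hand stamp, 43 x 61 x 51 tall, origin under its middle; to be left alone

How it is judged:
By the outcome, as a careful person would: the job done as asked, in the order asked, and still so for the second after the job is handed in, with the robot touching nothing.
It also fails if it takes over 61 s, if anything falls off the work surface, if the arm or the gripper's body presses on something with over 40 N, if the wrist force passes 120 N, or if a joint passes its speed limit or range.

## Robot

A 7-joint arm with a two-finger parallel gripper is mounted at the origin on a cart in front of the work surface, level with it; the furniture and walls round the work are solid. World frame = base frame: x ahead of the robot, y to its left, z up, the work surface at z = 0. Lengths are in mm, angles in degrees, forces in N, time in s.
With the tool pointing down it reaches from about 425 to 875 mm from the base axis. Payload 4.7 kg.
Tool frame: the origin (TCP) lies midway between the tips of the shut fingers; the grasp point (between the pads) lies 19 mm behind it; x points along the fingers, z is the direction in which the jaws open and shut, and the axes are right-handed (so a half turn about x gives the same grasp; the last joint's range is limited). The gripper opens to 85 mm and grips with 20 to 120 N. Pads are 22 mm wide; open, the fingers measure 114 mm over their backs; the gripper's body (76 mm by 85 mm) begins 54 mm behind the grasp point. The pads swing forward as they close: fully open they stand 13 mm farther back than shut.
Start: joints at [-71.442, 18.392, -4.016, 83.108, 1.295, 78.541, -3.26], TCP at [198.191, 619.068, 231.349] pointing down, gripper open.
Joint ranges: [-163.93, 163.93], [-17.29, 119.83], [-79.2, 71.16], [3.27, 140.29], [-89.18, 269.18], [5.43, 117.66], [-154.24, 154.24]. Speed limits (degrees/s): [147.25, 147.25, 180, 180, 180, 180, 180].

## Interface

Orientations are given as a 3x3 rotation matrix whose columns are the frame's x, y, z axes.
In Python, from cell import get_obs, capture, finish_job gives the robot as it stands.
- The arm moves only by the tool servo_tool, never from a script. Its argument "targets" is one flat list of numbers, 5 for each row, row after row: the opening, from -1 (shut) to 1 (fully open), then the shift along the tool's x, y, z in mm, then the turn about the tool's x in rad. In form: [grip, tx, ty, tz, spin, grip, tx, ty, tz, spin, ...]. A call has 1 to 5 rows; each row shifts and turns the pose as measured when the row begins, along the tool's axes as they then stand; what a row does not reach is not made up. A row lasts 1/12 s, in which the tool goes at most 41.7 mm and 7.16 degrees, less where a joint would pass 70% of its speed; a pose out of reach is approached as far as the arm can. A call is refused whole if a number of a shift passes 41.7 or a number of a turn 0.125, either way. A call with a gripper value outside its range is refused whole. The fingers move at their own pace and stop on an object; "grip_force" is the grip in N (left out, the last holds). Time passes only in rows, so rows that do not move let the fingers close. It gives the time, the measured TCP pose, the force and the opening at its end, in the units of the state.
- get_obs(): the state, without advancing time (a new reading comes with each control period).
- capture(name): name is "side" or "top" or "wrist"; returns a dict with "color" (400x640x3 uint8, red, green, blue), "intrinsics" (3x3 intrinsics, pixels), "k1" (the pictures are not rectified: a ray, as slopes to the right and down, at radius r is drawn at 1 + k1 r^2 times it, then the intrinsics apply), "rvec" (rotation vector, rad) and "tvec" (3), from world to camera coordinates, as OpenCV has them; the wrist camera has in their place "mount" (4x4, takes a point from camera to tool coordinates, whose origin is the TCP and whose axes are the tool frame's). Camera axes: x right, y down, z forward; pixel columns grow to the right and rows downward; lengths in mm; the calibration is good to about 2 mm. A picture is of the moment at which its call begins: read the wrist's pose just before it. There is no depth.
- finish_job(): hands the job in, once; it reports no verdict.
The state is a dict: "time_s": time; "joints": joint angles; "qvel": joint speeds; "effort": joint torques, N m; "tcp_pos": TCP position; "ee_rot": TCP orientation; "force": force on the tool from outside, world axes, zero at the start; "moment": the same for the moment, N m; "gripper_width": finger opening in mm.
Only numpy, scipy, OpenCV 4.12 (cv2) and the standard library are available. Lean on these libraries where they do the work, as an engineer would, in place of code of your own. Each camera call takes 0.05 s, during which the arm holds its last target.

## Working session

There is one attempt and no reset: what is moved stays moved. The work goes in short steps, Python scripts to look and compute and a tool call to move; the robot and the scene stay as the last step left them, time stands still between calls to the robot, and variables do not carry over. Pictures are saved under pics/ and viewed, and the job is handed in when it is done.

Besides the shell and the picture viewer there is one more tool, called after "Request:" as a command line: name --argument value ..., lists and objects as JSON in quotes. servo_tool: Moves the arm, as the interface text tells. Its arguments: {"type":"object","properties":{"targets":{"type":"array","items":{"type":"number"}},"grip_force":{"type":"number"}},"required":["targets"]}

```bash
mkdir -p pics; ls; cat > h.py <<'E'
import numpy as np, cv2
from cell import get_obs, capture, finish_job
def save(n,img): cv2.imwrite('pics/'+n,cv2.cvtColor(img,cv2.COLOR_RGB2BGR))
E
python3 - <<'E'
from h import *
import pickle
o=get_obs(); print(o)
for n in ['side','top','wrist']:
    c=capture(n); save(n+'0.png',c['color']); c['obs']=get_obs(); pickle.dump(c,open(n+'0.pkl','wb'))
    print(n,{k:v for k,v in c.items() if k not in('color','obs')})
E
```

```text
pics
{'time_s': 0.0, 'joints': array([-71.44265725,  18.43764604,  -4.01504428,  83.17486278,
         1.29506671,  78.54112975,  -3.25833334]), 'qvel': array([-0.00444627,  0.0516745 , -0.01111833, -0.00267908, -0.04528717,
        0.04583706,  0.08529442]), 'effort': array([-1.49908005e-04, -4.93589115e+01, -3.82045219e-01, -3.14328468e+01,
        1.31805934e-02,  1.13263156e-02,  2.90191747e-05]), 'tcp_pos': array([198.04518463, 618.52859093, 230.23980337]), 'ee_rot': array([[-4.76616886e-04, -9.52415103e-01,  3.04803615e-01],
       [-1.83380542e-03,  3.04803970e-01,  9.52413344e-01],
       [-9.99998205e-01, -1.05014239e-04, -1.89181870e-03]]), 'force': array([-0.64910727, -0.57541024,  0.49159652]), 'moment': array([ 0.05655021, -0.0476369 ,  0.01074071]), 'gripper_width': 85.39352086034067}
side {'intrinsics': array([[369.07565501,   0.        , 322.86009129],
       [  0.        , 369.07565501, 203.63818341],
       [  0.        ,   0.        ,   1.        ]]), 'k1': -0.051317847351452985, 'rvec': array([2.14011861, 0.02876843, 0.01087324]), 'tvec': array([-496.5733073 ,  15
[... 204 characters left out ...]
k1': -0.10087717631628156, 'rvec': array([ 2.14434402, -2.15129083,  0.14848555]), 'tvec': array([ 173.89598431,  502.78231662, 1044.73301715])}
wrist {'intrinsics': array([[314.15704082,   0.        , 317.03848807],
       [  0.        , 314.15704082, 196.5110362 ],
       [  0.        ,   0.        ,   1.        ]]), 'k1': -0.021303544278895536, 'mount': array([[ 1.56148526e-04, -2.58101847e-01,  9.66117701e-01,
        -1.42691291e+02],
       [-9.38288675e-05, -9.66117712e-01, -2.58101835e-01,
         6.52227762e+01],
       [ 9.99999983e-01, -5.03475086e-05, -1.75075261e-04,
         3.38004819e-01],
       [ 0.00000000e+00,  0.00000000e+00,  0.00000000e+00,
         1.00000000e+00]])}
```

View pics/side0.png

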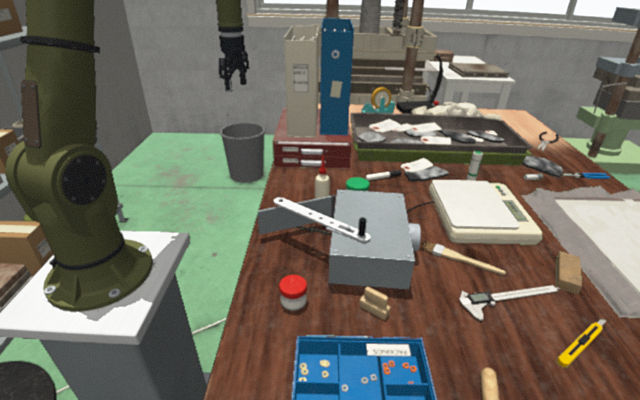

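View pics/top0.png

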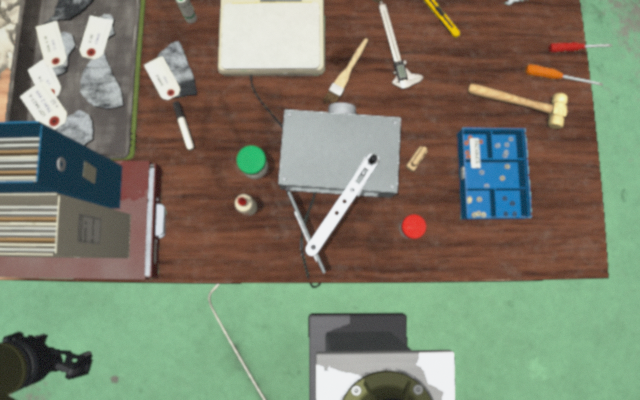

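View pics/wrist0.png

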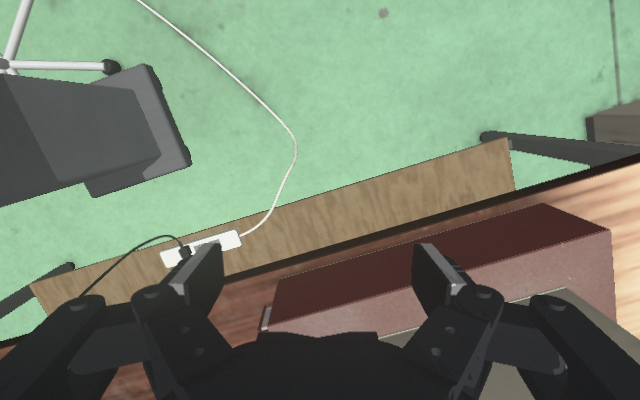

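```bash
python3 - <<'E'
from h import *
import pickle
c=pickle.load(open('top0.pkl','rb'));im=c['color']
save('t1.png',cv2.resize(im[95:285,225:435],None,fx=3.8,fy=3.1,interpolation=cv2.INTER_CUBIC)[:600] if 0 else cv2.resize(im[95:285,265:455],(600,600),interpolation=cv2.INTER_CUBIC))
im=pickle.load(open('side0.pkl','rb'))['color']
save('s1.png',cv2.resize(im[160:300,240:440],(800,560),interpolation=cv2.INTER_CUBIC))
E
```

```text
(no output)
```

View pics/t1.png

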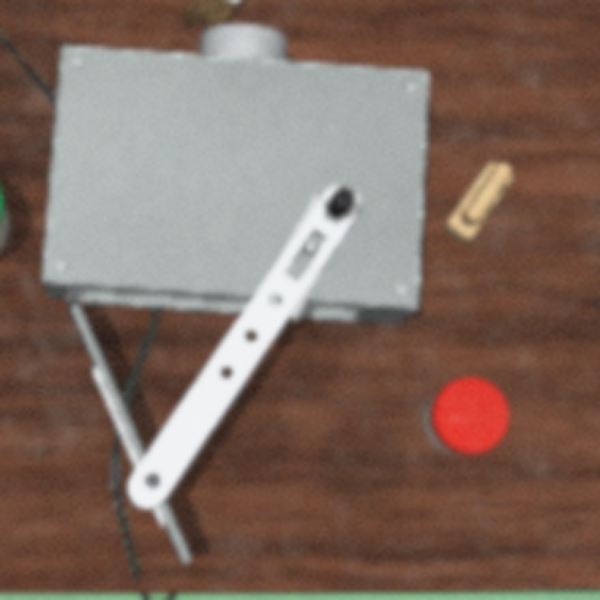

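View pics/s1.png

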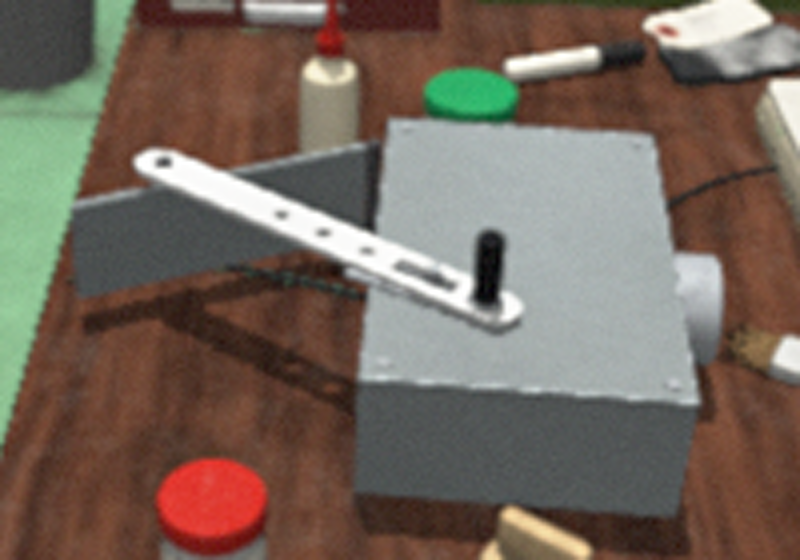

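```bash
cat >> h.py <<'E'
import pickle
from scipy.optimize import least_squares
def dist(c): return np.array([c['k1'],0,0,0,0.])
def proj(c,P):
    return cv2.projectPoints(np.asarray(P,float).reshape(-1,1,3),c['rvec'],c['tvec'],c['intrinsics'],dist(c))[0].reshape(-1,2)
def ray(c,uv):
    n=cv2.undistortPoints(np.asarray(uv,float).reshape(-1,1,2),c['intrinsics'],dist(c)).reshape(-1,2)
    R=cv2.Rodrigues(c['rvec'])[0]; d=np.c_[n,np.ones(len(n))]@R; o=-R.T@c['tvec']; return o,d
def atz(c,uv,z):
    o,d=ray(c,uv); return o+d*((z-o[2])/d[:,2])[:,None]
def wristcam(c,o):
    M=c['mount']; R=o['ee_rot']@M[:3,:3]; t=o['tcp_pos']+o['ee_rot']@M[:3,3]
    d=dict(c); d['rvec']=cv2.Rodrigues(R.T)[0].ravel(); d['tvec']=-R.T@t; return d
E
cat > fit.py <<'E'
from h import *
T=pickle.load(open('top0.pkl','rb'));S=pickle.load(open('side0.pkl','rb'))
tp=lambda L:(np.array(L,float)+.5)*190/600-.5+[265,95]
sp=lambda L:(np.array(L,float)+.5)/4-.5+[240,160]
cor=np.array([[0,160,90],[170,160,90],[170,-100,90],[0,-100,90.]])
tc=tp([(44,284),(62,46),(430,70),(418,308)]); sc=sp([(388,119),(655,135),(697,405),(360,383)])
# stay pts: pivot, holes, knob top
tst=tp([(152,481),(227,373),(251,336),(277,299),(306,255),(343,196)])
sst=sp([(163,163),(280,214),(323,233),(367,251),(427,272),(490,237)])
def model(p):
    x,y,a,th,ph=p[:5]
    R=lambda b:np.array([[np.cos(b),-np.sin(b),0],[np.sin(b),np.cos(b),0],[0,0,1]])
    W=lambda P:(R(a)@np.atleast_2d(P).T).T+[x,y,0]
    H=np.array([-8,140,0.])
    piv=H+140*np.array([-np.sin(th),-np.cos(th),0])+[0,0,93]
    d=np.array([np.cos(ph),np.sin(ph),0])
    st=np.array([piv+d*s+[0,0,h] for s,h in((0,5),(89,5),(119,5),(149,5),(187,5),(225,45))])
    return W(cor),W(st),W(piv),W(H)
def res(p,full=False):
    c,s,_,_=model(p)
    T2=dict(T);T2['tvec']=T['tvec'];
    r=np.r_[proj(T,c)-tc,proj(S,c)-sc,proj(T,s)-tst,proj(S,s)-sst]
    return r if full else r.ravel()
x0=[500,0,0,1.08,-.6]
if __name__=='__main__':
    f=least_squares(res,x0,loss='soft_l1'); print(f.x,f.cost); print(res(f.x,True).round(1).tolist())
    _,s,pv,H=model(f.x); print(s.round(1)); print(pv,H)
    print('pin top/side at z105',atz(T,tp([(311,242)]),105),atz(S,sp([(436,269)]),105))
    print('red',atz(T,tp([(470,415)]),50), 'stamp', atz(T,tp([(483,185)]),51))
    print('corners only', atz(T,tc,90).round(1).tolist(), atz(S,sc,90).round(1).tolist())
    np.save('fit.npy',f.x)
    print('green',atz(T,[(251,160)],78),'bottle',atz(T,[(243,203)],150))
E
python3 fit.py
python3 - <<'E'
from h import *
T=pickle.load(open('top0.pkl','rb'))['color'];S=pickle.load(open('side0.pkl','rb'))['color']
a=cv2.resize(T[150:200,335:395],(720,600),interpolation=cv2.INTER_CUBIC);save('t2.png',a)
a=cv2.resize(S[210:250,320:380],(780,520),interpolation=cv2.INTER_CUBIC);save('s2.png',a)
E
```

```text
[ 5.14404395e+02  8.02726168e+01 -7.36480853e-02  1.08790991e+00
 -5.23620115e-01] 3.9342569489842143
[[-0.0, -1.2], [0.4, -0.4], [-0.3, 0.0], [0.4, -0.5], [-0.2, -0.1], [-1.0, 0.1], [0.4, -0.1], [-0.9, -0.8], [0.4, -0.3], [-0.1, -0.6], [-0.0, -0.4], [-0.6, -0.1], [-0.2, -0.5], [-0.0, -0.1], [-0.5, 0.4], [-0.3, 0.1], [-0.4, -0.2], [-0.4, -0.1], [-0.9, 0.7], [-0.1, 0.4]]
[[388.3 164.8  98. ]
 [461.9 114.7  98. ]
 [486.7  97.9  98. ]
 [511.5  81.   98. ]
 [542.9  59.6  98. ]
 [574.3  38.2 138. ]]
[[388.28811154 164.77426373  93.        ]] [[516.72749457 220.48175772   0.        ]]
pin top/side at z105 [[549.5744444   56.35710473 105.        ]] [[549.26404529  55.76201264 105.        ]]
red [[434.85136698 -61.18524687  50.        ]] stamp [[602.27745287 -76.33193849  51.        ]]
corners only [[523.6, 239.7, 90.0], [694.7, 228.2, 90.0], [676.7, -32.7, 90.0], [506.0, -18.6, 90.0]] [[526.8, 239.5, 90.0], [698.3, 227.8, 90.0], [675.7, -32.4, 90.0], [508.9, -21.7, 90.0]]
green [[581.41067648 302.48671753  78.        ]] bottle [[475.61131588 308.27854283 150.        ]]
```

View pics/t2.png

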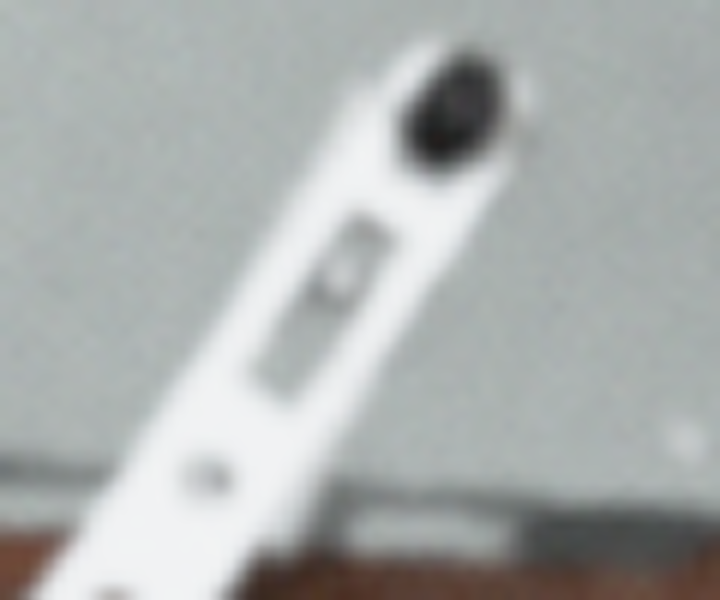

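View pics/s2.png

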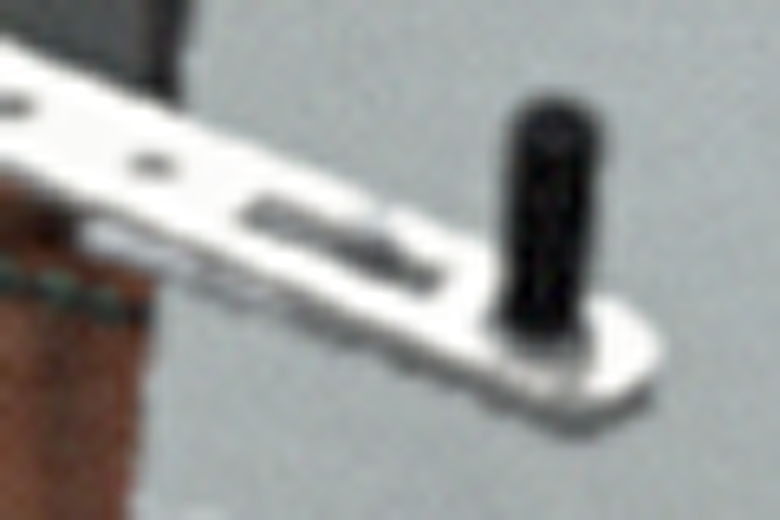

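```bash
cat >> h.py <<'E'
H=np.array([516.7,220.5])
def knob2piv(k,L=225.,Lp=140.):
    v=H-k; d=np.hypot(*v); a=(L*L-Lp*Lp+d*d)/(2*d); h=np.sqrt(L*L-a*a); u=v/d; n=np.array([-u[1],u[0]])
    c=[k+a*u+h*n,k+a*u-h*n]; return min(c,key=lambda p:p[0])
def goal(P,L=119.):
    v=H-P; d=np.hypot(*v); a=(L*L-140**2+d*d)/(2*d); h=np.sqrt(L*L-a*a); u=v/d; n=np.array([-u[1],u[0]])
    p=min([P+a*u+h*n,P+a*u-h*n],key=lambda p:p[0]); dr=(P-p)/L; return p,p+225*dr,np.arctan2(dr[1],dr[0])
def theta(p,yaw=-.0736):
    v=p-H; return np.arctan2(-v[0],-v[1])-(-yaw) if 0 else (np.arctan2(-v[0],-v[1])+yaw)
def todo(target,phi=None):
    o=get_obs(); R=o['ee_rot']; d=R.T@(np.array(target)-o['tcp_pos'])
    ya=np.arctan2(R[1,1],R[0,1]); s=None
    if phi is not None:
        want=phi+np.pi; s=-((want-ya+np.pi)%(2*np.pi)-np.pi)
    print('t',o['time_s'],'tcp',o['tcp_pos'].round(1),'tool d',d.round(1),'spin',s,'w',o['gripper_width'],'F',o['force'].round(2),'M',o['moment'].round(2))
E
python3 - <<'E'
from h import *
T=pickle.load(open('top0.pkl','rb'))
print(atz(T,[(163,275),(163,160)],60))
k0=np.array([574.3,38.2]); p0=knob2piv(k0); print(p0,theta(p0))
for s in (-4,0,4):
  P=np.array([548.5+.87*s,56.5-.49*s]); p,k,ph=goal(P); print(P,'piv',p,'knob',k,'phi',ph,'theta',theta(p),'check',knob2piv(k))
todo([574.3,38.2,230],-.597)
todo([350,380,230],-.597)
E
```

```text
[[326.92547413 497.40544219  60.        ]
 [586.87776871 507.27922594  60.        ]]
[388.27245756 164.76521424] 1.0877454968799336
[545.02  58.46] piv [435.97850496 106.11451037] knob [642.14939895  16.01144454] phi -0.41201669632198223 theta 0.5409392191132169 check [435.97850496 106.11451037]
[548.5  56.5] piv [439.31722594 103.82992552] knob [645.75524412  14.34057055] phi -0.4090419161707691 theta 0.5120415065031596 check [439.31722594 103.82992552]
[551.98  54.54] piv [442.70358824 101.65332968] knob [649.31865249  12.57350466] phi -0.4070589757883121 theta 0.48328661721543575 check [442.70358824 101.65332968]
t 0.15 tcp [198.1 618.7 230.5] tool d [   1.2 -535.3 -438.2] spin 0.287219881533086 w 85.64832653340822 F [ 0.93 -0.35 -0.7 ] M [-0.02 -0.02 -0.01]
t 0.15 tcp [198.1 618.7 230.5] tool d [   0.7 -217.4 -181. ] spin 0.287219881533086 w 85.64832653340822 F [ 0.93 -0.35 -0.7 ] M [-0.02 -0.02 -0.01]
```

Request:
servo_tool --targets '[1,0,-20,-35,0,1,0,-20,-35,0,1,0,-20,-35,0,1,0,-22,-34,0,1,0,-24,-33,0]'

```text
time_s: 0.57
tcp_pos: [241.3, 422.8, 223.1]
ee_rot: [[-0.008, -0.957, 0.291], [-0.007, 0.291, 0.957], [-1.0, 0.006, -0.009]]
force: [2.0, 0.2, 0.1]
gripper_width: 85.4
```

```bash
python3 -c "
from h import *
todo([574.3,38.2,230],-.597)"
```

```text
t 0.5667 tcp [241.3 422.8 223.1] tool d [  -7.  -430.4 -271.2] spin 0.30167013513643237 w 85.37067470742423 F [2.03 0.23 0.11] M [ 0.05 -0.01  0.  ]
```

Request:
servo_tool --targets '[1,-2,-34,-21,0,1,-1,-34,-21,0,1,-1,-34,-21,0,1,-1,-34,-21,0,1,-1,-34,-21,0]'

```text
time_s: 0.98
tcp_pos: [373.5, 263.4, 228.4]
ee_rot: [[-0.01, -0.959, 0.285], [-0.006, 0.285, 0.959], [-1.0, 0.008, -0.009]]
force: [1.6, 0.4, 0.0]
gripper_width: 85.2
```

```bash
python3 -c "
from h import *
todo([574.3,38.2,230],-.597)"
```

```text
t 0.9833 tcp [373.5 263.4 228.4] tool d [  -2.1 -256.6 -158.8] spin 0.3083042025027569 w 85.21372138852533 F [1.63 0.43 0.01] M [ 0.08 -0.05 -0.  ]
```

Request:
servo_tool --targets '[1,-1,-35,-21,0,1,0,-35,-21,0,1,0,-35,-21,0,1,0,-25,-15,0.1,1,0,-20,-15,0.1]'

```text
time_s: 1.4
tcp_pos: [492.4, 121.2, 229.7]
ee_rot: [[-0.007, -0.878, 0.478], [-0.005, 0.478, 0.878], [-1.0, 0.004, -0.008]]
force: [-0.3, -0.3, 0.2]
gripper_width: 85.4
```

```bash
python3 -c "
from h import *
todo([574.3,38.2,230],-.597)"
```

```text
t 1.4 tcp [492.4 121.2 229.7] tool d [  -0.4 -111.7  -33.7] spin 0.09852936648780375 w 85.40037595391068 F [-0.3  -0.33  0.21] M [ 0.06 -0.02 -0.01]
```

Request:
servo_tool --targets '[1,0,-30,-9,0,1,0,-30,-9,0,1,0,-28,-9,0,1,0,-24,-7,0.1,1,0,0,0,0]'

```text
time_s: 1.82
tcp_pos: [578.6, 25.2, 228.9]
ee_rot: [[-0.006, -0.816, 0.578], [-0.009, 0.578, 0.816], [-1.0, -0.0, -0.011]]
force: [-1.4, -0.4, -0.7]
gripper_width: 85.3
```

```bash
python3 - <<'E'
from h import *
todo([574.3,38.2,108],-.597)
o=get_obs();c=capture('wrist');c=wristcam(c,o);pickle.dump(c,open('w1.pkl','wb'));save('w1.png',c['color'])
_,s,_,_=__import__('fit').model(np.load('fit.npy')); print(proj(c,s).round(1))
E
```

```text
t 1.8167 tcp [578.6  25.2 228.9] tool d [120.8  11.    9.5] spin -0.01956033371933552 w 85.27903885533804 F [-1.4  -0.37 -0.69] M [-0.01  0.02 -0.01]
[[ 324.  -131.3]
 [ 325.7    4.9]
 [ 326.1   46.3]
 [ 326.6   85.6]
 [ 327.1  132.4]
 [ 328.7  186.3]]
```

View pics/w1.png

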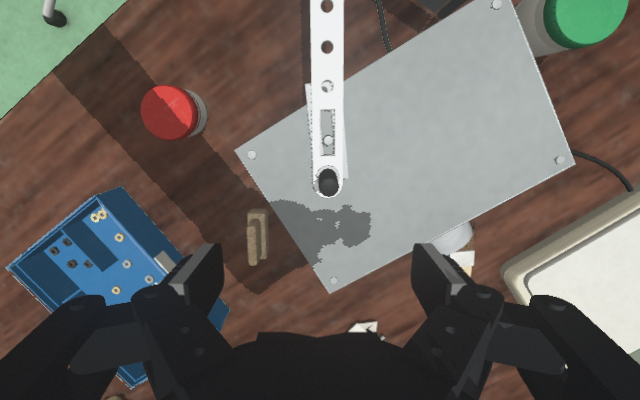

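```bash
python3 - <<'E'
from h import *
c=pickle.load(open('w1.pkl','rb'))
save('w1c.png',cv2.resize(c['color'][0:210,280:380],(380,800),interpolation=cv2.INTER_CUBIC)[200:])
save('w1d.png',cv2.resize(c['color'][100:205,285:375],(600,700),interpolation=cv2.INTER_CUBIC)[:600])
E
```

```text
(no output)
```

View pics/w1c.png

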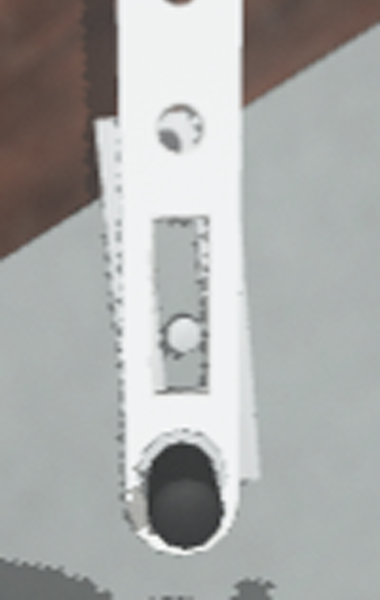

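View pics/w1d.png

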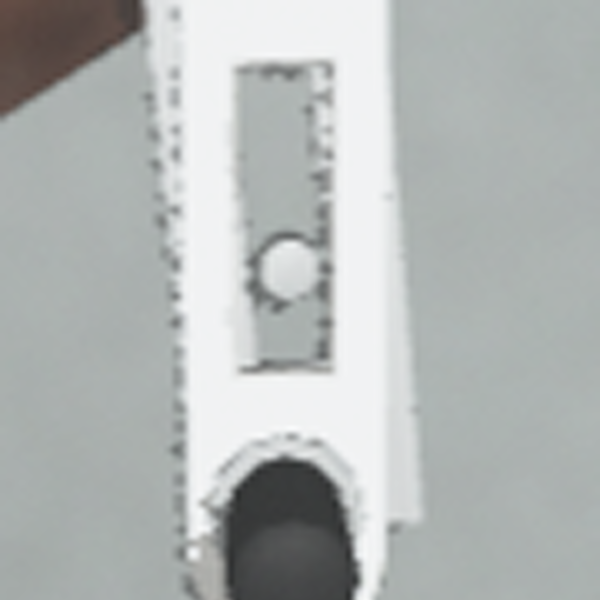

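```bash
python3 - <<'E'
from h import *
c=pickle.load(open('w1.pkl','rb'))
P=atz(c,[(328.1,139.8)],105)[0]; s=atz(c,[(327.4,132.2),(327,86.0)],98); k=atz(c,[(328.1,186.6)],140)[0]
print(P,s,k)
for Q in (P[:2],):
  p,kk,ph=goal(Q); print(p,kk,ph,theta(p))
todo([574.3,38.2,108],-.597)
E
```

```text
[547.98671359  56.9056564  105.        ] [[542.93360927  59.88921667  98.        ]
 [511.94710323  81.07598369  98.        ]] [573.8676439   37.92004611 140.        ]
[438.78258894 104.18629894] [645.26097589  14.79012607] -0.4085905798039619 0.5166309768452829
t 1.8667 tcp [577.3  27.1 228.7] tool d [120.7   8.5   8.6] spin -0.014818398214313522 w 85.35716564107045 F [-1.12 -0.62 -0.01] M [-0.04 -0.01  0.01]
```

Request:
servo_tool --targets '[1,25,4,4,0,1,20,2,2,-0.01,1,10,1,1,0,1,0,0,0,0]'

```text
time_s: 2.2
tcp_pos: [574.1, 39.5, 172.1]
ee_rot: [[-0.008, -0.827, 0.562], [-0.005, 0.562, 0.827], [-1.0, 0.004, -0.009]]
force: [-0.1, -0.3, -0.2]
gripper_width: 85.3
```

```bash
python3 - <<'E'
from h import *
todo([574.2,38.1,108],-.597)
E
```

```text
t 2.2 tcp [574.1  39.5 172.1] tool d [64.1 -1.1 -0.5] spin -2.1253190027881175e-05 w 85.3218445138042 F [-0.06 -0.28 -0.17] M [ 0.03  0.01 -0.03]
```

Request:
servo_tool --targets '[1,20,-0.5,0,0,1,20,0,0,0,1,15,0,0,0,1,7,0,0,0,1,0,0,0,0]'

```text
time_s: 2.62
tcp_pos: [574.0, 44.1, 111.6]
ee_rot: [[-0.005, -0.832, 0.555], [-0.001, 0.555, 0.832], [-1.0, 0.004, -0.004]]
force: [0.1, -0.7, -0.3]
gripper_width: 85.0
```

```bash
python3 - <<'E'
from h import *
todo([574.2,38.1,108],-.597)
c=capture('wrist');save('w2.png',c['color'])
E
```

```text
t 2.6167 tcp [574.   44.1 111.6] tool d [ 3.6 -3.5 -4.9] spin 0.00817936325834312 w 84.99273920731366 F [ 0.05 -0.74 -0.29] M [ 0.02 -0.01  0.04]
```

View pics/w2.png

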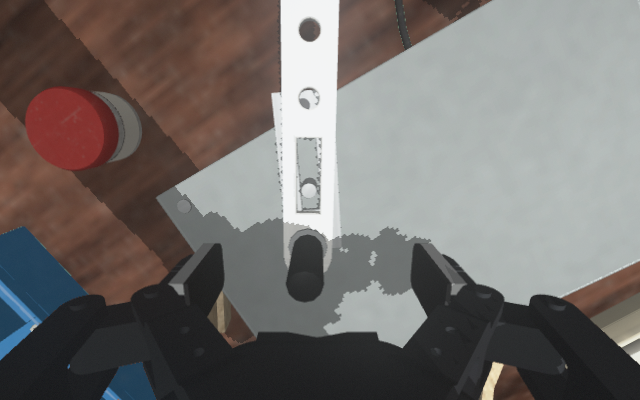

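Request:
servo_tool --targets '[1,2,-2,-3,0,1,1,-1,-2,0,1,0,0,0,0]'

```text
time_s: 2.92
tcp_pos: [576.0, 38.7, 112.5]
ee_rot: [[0.0, -0.832, 0.554], [0.001, 0.554, 0.832], [-1.0, -0.0, 0.001]]
force: [0.3, 0.9, 0.5]
gripper_width: 85.6
```

```bash
python3 - <<'E'
from h import *
todo([574.2,38.1,108],-.597)
c=capture('wrist');save('w3.png',c['color'])
E
```

```text
t 2.9167 tcp [576.   38.7 112.5] tool d [ 4.5  1.1 -1.5] spin 0.009716789887674437 w 85.61540723498356 F [0.32 0.87 0.47] M [-0.03 -0.03  0.02]
```

View pics/w3.png

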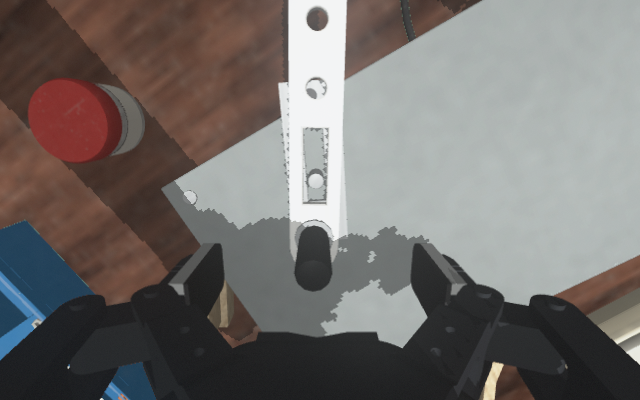

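Request:
servo_tool --targets '[0.3,4,1,-1.5,0,0,0,0,0,0,-0.2,0,0,0,0,-0.4,0,0,0,0]' --grip_force 20

```text
time_s: 3.3
tcp_pos: [575.2, 37.9, 109.8]
ee_rot: [[0.003, -0.832, 0.555], [0.002, 0.555, 0.832], [-1.0, -0.002, 0.003]]
force: [-0.9, 0.3, 0.5]
gripper_width: 38.8
```

```bash
python3 - <<'E'
from h import *
todo([574.2,38.1,108],-.597)
c=capture('wrist');save('w4.png',c['color'])
E
```

```text
t 3.3 tcp [575.2  37.9 109.8] tool d [ 1.8  1.  -0.4] spin 0.008954259884494942 w 38.82752912665487 F [-0.87  0.32  0.54] M [0.   0.04 0.04]
```

View pics/w4.png

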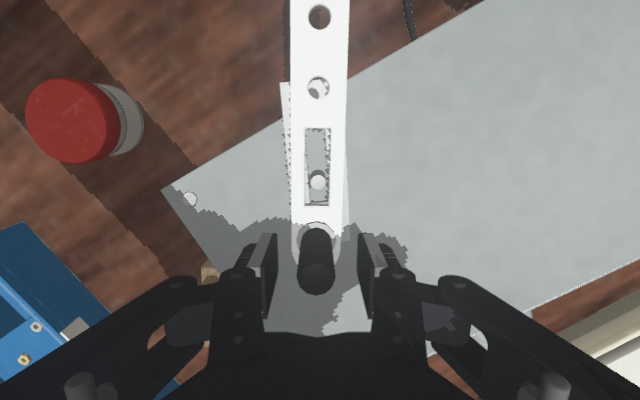

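Request:
servo_tool --targets '[-0.6,0,0.5,0,0,-0.7,0,0,0,0,-1,0,0,0,0,-1,0,0,0,0,-1,0,0,0,0]' --grip_force 25

```text
time_s: 3.77
tcp_pos: [575.0, 38.3, 110.0]
ee_rot: [[0.004, -0.832, 0.554], [0.002, 0.554, 0.832], [-1.0, -0.002, 0.003]]
force: [0.1, -0.1, 0.1]
gripper_width: 15.4
```

Request:
servo_tool --targets '[-1,0,0,0,0,-1,0,0,0,0,-1,0,0,0,0]'

```text
time_s: 4.02
tcp_pos: [574.9, 38.3, 110.0]
ee_rot: [[0.003, -0.832, 0.554], [0.002, 0.554, 0.832], [-1.0, -0.002, 0.003]]
force: [0.0, 0.8, -0.3]
gripper_width: 15.3
```

```bash
python3 - <<'E'
from h import *
todo([574.2,38.1,108],-.597)
o=get_obs();c=capture('wrist');save('w5.png',c['color']);c=wristcam(c,o);pickle.dump(c,open('w5.pkl','wb'))
E
```

```text
t 4.0167 tcp [574.9  38.3 110. ] tool d [ 2.   0.5 -0.6] spin 0.009240406956648961 w 15.261446211903468 F [ 0.05  0.84 -0.33] M [-0.03  0.   -0.02]
```

View pics/w5.png

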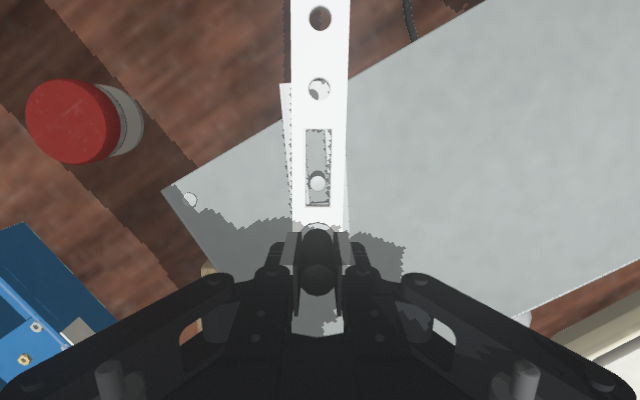

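Request:
servo_tool --targets '[-1,-8,0.5,0,0,-1,-8,1,0,0,-1,-8,2,0,0,-1,-8,2,0,0,-1,-5,1.5,0,0]'

```text
time_s: 4.48
tcp_pos: [566.6, 42.4, 148.0]
ee_rot: [[-0.001, -0.832, 0.555], [0.0, 0.555, 0.832], [-1.0, 0.001, -0.001]]
force: [-0.1, -0.7, -2.0]
gripper_width: 15.1
```

Request:
servo_tool --targets '[-1,-2,0,0,0,-1,0,0,0,0]'

```text
time_s: 4.65
tcp_pos: [566.8, 43.2, 152.2]
ee_rot: [[0.001, -0.833, 0.554], [0.002, 0.554, 0.833], [-1.0, 0.0, 0.002]]
force: [-0.9, -0.3, -2.3]
gripper_width: 15.3
```

```bash
python3 - <<'E'
from h import *
todo([574.2,38.1,145],-.597)
o=get_obs();c=capture('wrist');save('w6.png',c['color']);c=wristcam(c,o);pickle.dump(c,open('w6.pkl','wb'))
c=capture('side');save('s6.png',cv2.resize(c['color'][160:300,240:440],(800,560),interpolation=cv2.INTER_CUBIC))
E
```

```text
t 4.65 tcp [566.8  43.2 152.2] tool d [ 7.2 -9.  -0.2] spin 0.010360572533627543 w 15.287172087893596 F [-0.86 -0.31 -2.34] M [-0.17 -0.17  0.04]
```

View pics/w6.png

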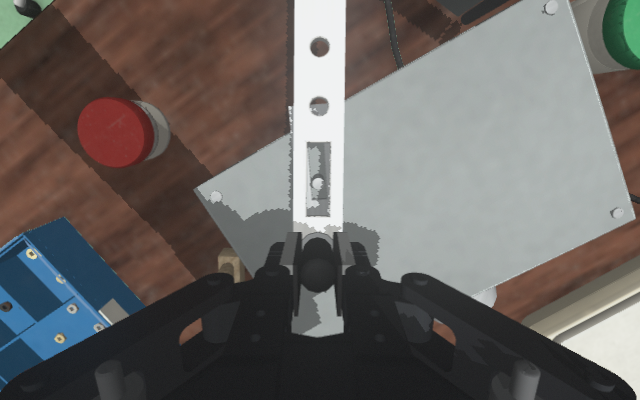

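View pics/s6.png

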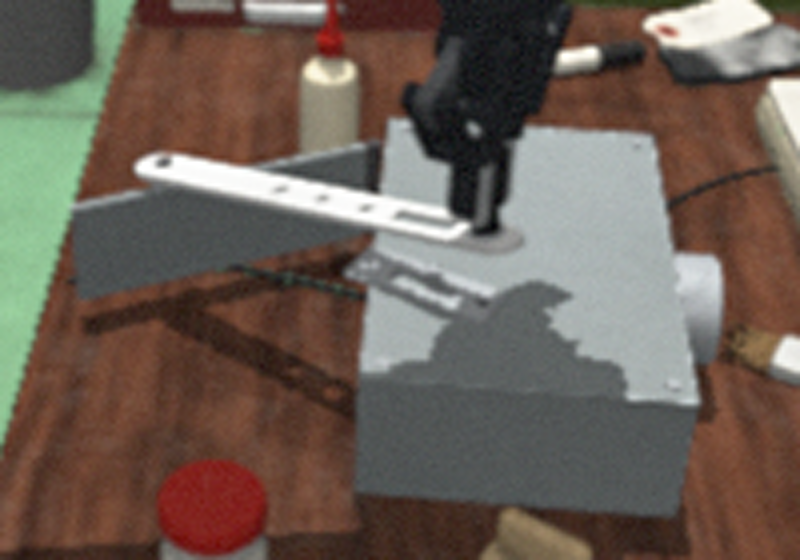

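Request:
servo_tool --targets '[-1,0,-12,3,-0.03,-1,0,-12,3,-0.035,-1,0,-12,3,-0.035,-1,0,-12,2,-0.035,-1,0,-8,1,-0.02]'

```text
time_s: 5.17
tcp_pos: [618.6, 26.9, 148.3]
ee_rot: [[-0.009, -0.912, 0.409], [0.003, 0.409, 0.913], [-1.0, 0.01, -0.001]]
force: [-1.4, 0.7, -1.6]
gripper_width: 14.8
```

```bash
python3 - <<'E'
from h import *
todo([636.4,18.5,150],-.409)
o=get_obs();c=capture('wrist');save('w7.png',c['color']);c=wristcam(c,o);pickle.dump(c,open('w7.pkl','wb'))
print(knob2piv(o['tcp_pos'][:2],L=215.3))
E
```

```text
t 5.1667 tcp [618.6  26.9 148.3] tool d [ -1.9 -19.6  -0.4] spin -0.0124309285032278 w 14.833128305548039 F [-1.41  0.71 -1.6 ] M [ 0.07  0.07 -0.08]
[422.8842837  116.58363278]
```

View pics/w7.png

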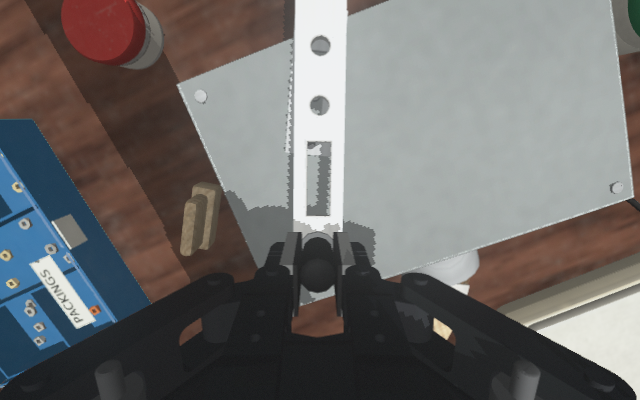

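Request:
servo_tool --targets '[-1,0,-8,0,0,-1,0,-8,0,-0.01,-1,0,-3,0,0,-1,0,0,0,0]'

```text
time_s: 5.55
tcp_pos: [637.4, 17.3, 146.7]
ee_rot: [[-0.012, -0.916, 0.401], [0.001, 0.401, 0.916], [-1.0, 0.011, -0.003]]
force: [-1.6, -0.0, -0.5]
gripper_width: 14.9
```

```bash
python3 - <<'E'
from h import *
todo([636.4,18.5,150],-.409)
o=get_obs();c=capture('wrist');c=wristcam(c,o);pickle.dump(c,open('w8.pkl','wb'))
save('w8.png',cv2.resize(c['color'][0:240,240:400],(533,800),interpolation=cv2.INTER_CUBIC)[:600])
print(knob2piv(o['tcp_pos'][:2],L=215.3))
E
```

```text
t 5.55 tcp [637.4  17.3 146.7] tool d [-3.3  1.4  0.7] spin -0.0036264969920694057 w 14.923661412173194 F [-1.56 -0.01 -0.45] M [0.02 0.14 0.04]
[440.00548642 103.37634062]
```

View pics/w8.png

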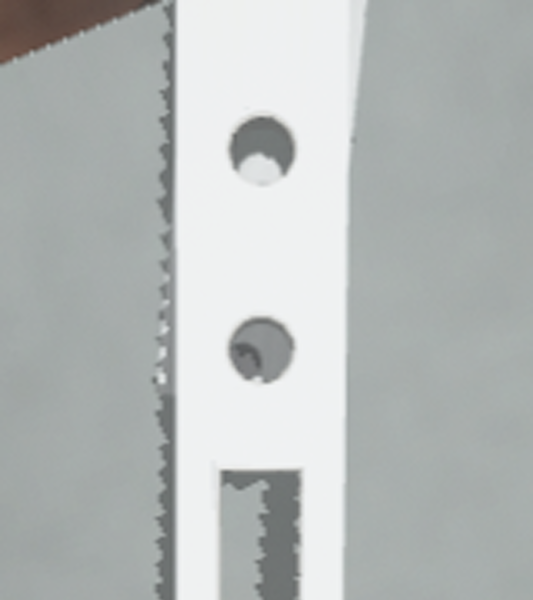

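```bash
cat >> h.py <<'E'
P0=np.array([548.05,56.8])
def bar(tcp,zoff=110.0):
    """tcp while gripping; TCP z was zoff (grip at level) -> tilt, pivot, points"""
    z=tcp[2]-zoff
    from scipy.optimize import brentq
    # grip point: height g above underside
    g=zoff+15-93
    f=lambda a:225*np.sin(a)+g*np.cos(a)-g-z
    a=brentq(f,-.2,.6); L=225*np.cos(a)-g*np.sin(a)
    p=knob2piv(np.asarray(tcp[:2]),L=L); d=(np.asarray(tcp[:2])-p)/L
    pt=lambda s,h:np.r_[p+d*(s*np.cos(a)-h*np.sin(a)),93+s*np.sin(a)+h*np.cos(a)]
    return a,p,np.arctan2(d[1],d[0]),pt
E
python3 - <<'E'
from h import *
c=pickle.load(open('w8.pkl','rb'))
R=cv2.Rodrigues(c['rvec'])[0]
o=get_obs(); a,p,ph,pt=bar(o['tcp_pos']); print(a,p,ph,o['tcp_pos'])
pts=[pt(119,5),pt(119,0),pt(149,5),pt(89,5),pt(187,5),np.r_[P0,105],np.r_[P0,93]]
print(np.round(pts,1)); print(proj(c,pts).round(1)); u=(proj(c,pts)-[240,0])*800/240; print(u.round(0))
E
```

```text
0.166018189428904 [438.8068211  104.17006971] -0.4123263576928124 [637.27045041  17.36211286 146.74275577]
[[545.6  57.5 117.6]
 [546.3  57.1 112.7]
 [572.7  45.6 122.6]
 [518.5  69.3 112.6]
 [607.   30.6 128.8]
 [548.   56.8 105. ]
 [548.   56.8  93. ]]
[[316.6  42.2]
 [316.6  46.1]
 [316.6 102.5]
 [316.6 -19.2]
 [316.6 176.8]
 [317.4  52.5]
 [317.5  56.6]]
[[255. 141.]
 [255. 154.]
 [255. 342.]
 [255. -64.]
 [255. 589.]
 [258. 175.]
 [258. 189.]]
```

```bash
sed -i 's/g=zoff+15-93/g=zoff+19-93/' h.py; cat >> h.py <<'E'
def tgt(a,P=None,g=36.,z0=110.):
    P=P0 if P is None else np.asarray(P)
    r=119*np.cos(a)-2.5*np.sin(a); p,_,ph=goal(P,r); d=np.array([np.cos(ph),np.sin(ph)])
    L=225*np.cos(a)-g*np.sin(a); return np.r_[p+L*d, z0+225*np.sin(a)+g*np.cos(a)-g],ph
E
python3 - <<'E'
from h import *
for a in (.166,.125,.1,.05,0): print(a,tgt(a))
todo(*tgt(.125))
c=pickle.load(open('w8.pkl','rb'))
a,p,ph,pt=bar(get_obs()['tcp_pos'])
px=lambda u:np.array(u)*.3+[239.65,-.35]
h=atz(c,[px((262,150))],pt(119,5)[2])[0]; q=atz(c,[px((262,176))],105)[0]; print('hole top',h,'model',pt(119,5),'pin',q)
E
```

```text
0.166 (array([639.00976886,  17.70034286, 146.68383004]), np.float64(-0.40597703061712076))
0.125 (array([640.78952967,  16.80447301, 137.77093103]), np.float64(-0.4071671118483837))
0.1 (array([641.80289395,  16.30161412, 132.2826687 ]), np.float64(-0.4077589917262379))
0.05 (array([643.66492865,  15.39935211, 121.20032246]), np.float64(-0.4086217315104373))
0 (array([645.30532778,  14.64076354, 110.        ]), np.float64(-0.40903993172081493))
t 5.6 tcp [637.3  17.4 146.7] tool d [ 8.9 -3.5  0.9] spin -0.0053904073805903785 w 15.100406195052665 F [ 0.38 -0.26 -0.38] M [-0.14 -0.16  0.13]
hole top [546.95737111  57.78024854 117.62646815] model [546.17213785  57.14804398 117.62646815] pin [548.20737791  57.23644873 105.        ]
```

Request:
servo_tool --targets '[-1,5,-1.5,0,0,-1,3,-1,0,0,-1,0,0,0,0,-1,0,0,0,0]'

```text
time_s: 5.93
tcp_pos: [639.9, 16.6, 139.4]
ee_rot: [[-0.009, -0.916, 0.402], [0.002, 0.402, 0.916], [-1.0, 0.01, -0.001]]
force: [-0.8, -0.8, 0.4]
gripper_width: 15.2
```

```bash
cat > look.py <<'E'
from h import *
import sys
n=sys.argv[1]
o=get_obs();c=capture('wrist');c=wristcam(c,o);pickle.dump(c,open(n+'.pkl','wb'))
save(n+'.png',cv2.resize(c['color'][0:80,280:360],(600,600),interpolation=cv2.INTER_CUBIC))
a,p,ph,pt=bar(o['tcp_pos']); print('a',a,'theta',theta(p),'model hole top',pt(119,5),pt(119,0)); t=get_obs(); todo(*tgt(a))
k=lambda P:((proj(c,[P])[0]-[280,0]+.5)*7.5-.5).round(0)
print('expected hole px',k(pt(119,5)),'pin top px',k(np.r_[P0,105]))
E
python3 look.py w9
```

```text
a 0.13226425643014597 theta 0.5086097168415207 model hole top [547.30194512  56.8179665  113.64992523] [547.90671493  56.55518339 108.6935961 ]
t 5.9833 tcp [639.9  16.6 139.4] tool d [ 0.  -0.4  0.6] spin -0.006191682661224718 w 14.934403638972757 F [ 0.05 -0.44 -0.43] M [0.06 0.22 0.02]
expected hole px [272. 294.] pin top px [277. 334.]
```

View pics/w9.png

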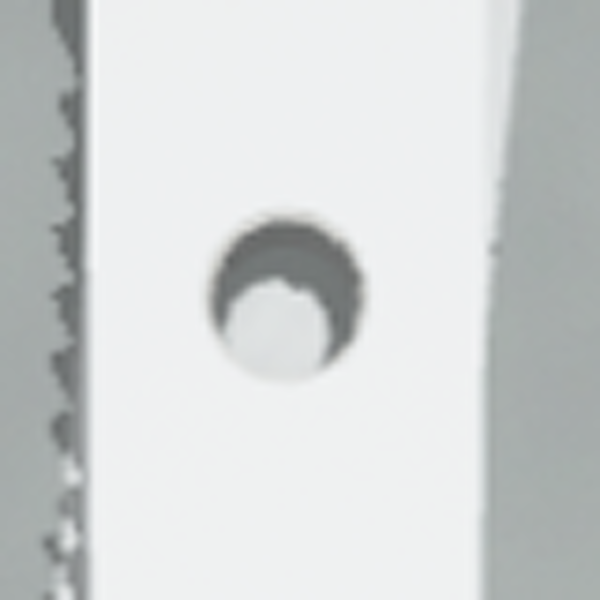

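```bash
python3 - <<'E'
from h import *
R=get_obs()['ee_rot']
d=np.array([.916,-.402]);n=np.array([.402,.916])
for dP in (-.65*n,.4*d):
  v=tgt(.132,P0+dP)[0]-tgt(.132)[0]; print(v, R.T@v)
v=tgt(.1)[0]-tgt(.132)[0]; print(R.T@v)
v=tgt(.08)[0]-tgt(.132)[0]; print(R.T@v)
E
```

```text
[-0.48311354 -1.10610039  0.        ] [ 0.00181252 -0.00165149 -1.20700073]
[ 0.38892557 -0.10850173  0.        ] [-0.00387169 -0.39974575  0.05678088]
[ 7.00395975 -1.52414883 -0.05963883]
[11.41268745 -2.42395572 -0.08924029]
```

Request:
servo_tool --targets '[-1,2,-0.6,-0.7,0,-1,1.5,-0.6,-0.5,0,-1,0,0,0,0,-1,0,0,0,0]'

```text
time_s: 6.32
tcp_pos: [640.7, 15.6, 136.2]
ee_rot: [[-0.008, -0.916, 0.401], [0.004, 0.401, 0.916], [-1.0, 0.009, -0.0]]
force: [1.2, 0.6, 0.3]
gripper_width: 14.8
```

```bash
python3 look.py w10
```

```text
a 0.11775819668154813 theta 0.5077215048185835 model hole top [547.55332917  56.36931308 111.94623353] [548.09151781  56.13388085 106.98086097]
t 6.3667 tcp [640.7  15.6 136.2] tool d [-0.   0.   1.1] spin -0.005538835965387623 w 15.331632743689548 F [0.13 0.29 0.98] M [ 0.03  0.18 -0.06]
expected hole px [276. 278.] pin top px [285. 307.]
```

View pics/w10.png

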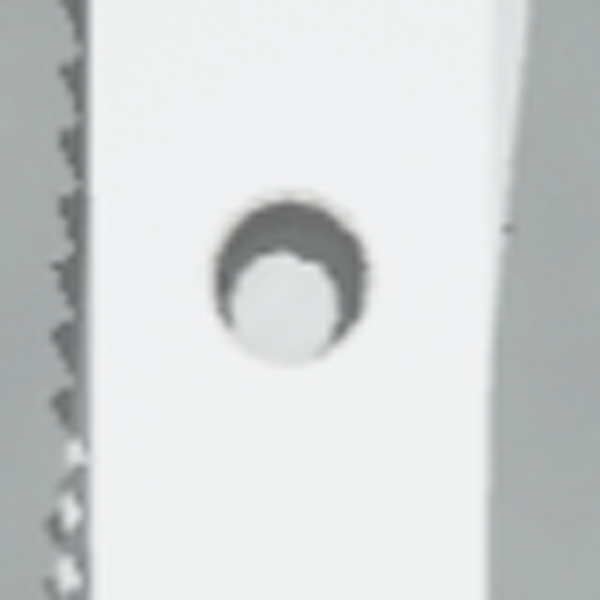

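Request:
servo_tool --targets '[-1,1,-0.2,-0.8,0,-1,2,-0.4,0,0,-1,2,-0.4,0,0,-1,0.5,0,0,0]'

```text
time_s: 6.7
tcp_pos: [641.8, 14.4, 130.7]
ee_rot: [[-0.007, -0.916, 0.401], [0.004, 0.401, 0.916], [-1.0, 0.008, 0.001]]
force: [0.6, 0.6, 1.3]
gripper_width: 15.3
```

```bash
python3 look.py w11
```

```text
a 0.09278586404557407 theta 0.5076325910226701 model hole top [547.81671292  55.85327243 109.0041739 ] [548.24056647  55.66629212 104.0256815 ]
t 6.75 tcp [641.7  14.4 130.7] tool d [-0.   0.4  1.8] spin -0.004985320249189851 w 15.14417979107755 F [ 0.11 -0.52  0.66] M [ 0.01  0.08 -0.03]
expected hole px [280. 249.] pin top px [295. 262.]
```

View pics/w11.png

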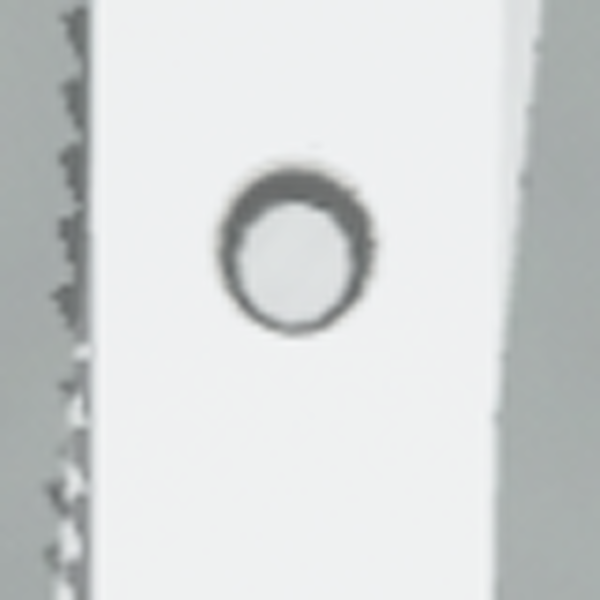

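Request:
servo_tool --targets '[-1,2.5,-0.4,0,0,-1,2.5,-0.4,0,0,-1,2,-0.4,0,0,-1,0,0,0,0]'

```text
time_s: 7.08
tcp_pos: [643.3, 13.6, 123.1]
ee_rot: [[-0.006, -0.916, 0.401], [0.003, 0.401, 0.916], [-1.0, 0.007, 0.001]]
force: [0.7, -0.9, 0.5]
gripper_width: 14.9
```

```bash
python3 look.py w12
```

```text
a 0.058609827699113895 theta 0.5079060941002799 model hole top [548.20561752  55.64430799 104.96199179] [548.4735427   55.52600496  99.97057711]
t 7.1333 tcp [643.3  13.7 123.2] tool d [0.1 0.7 1.8] spin -0.0045037957413049945 w 14.954662044885154 F [ 0.14 -0.57  0.04] M [-0.    0.09  0.01]
expected hole px [280. 211.] pin top px [296. 200.]
```

View pics/w12.png

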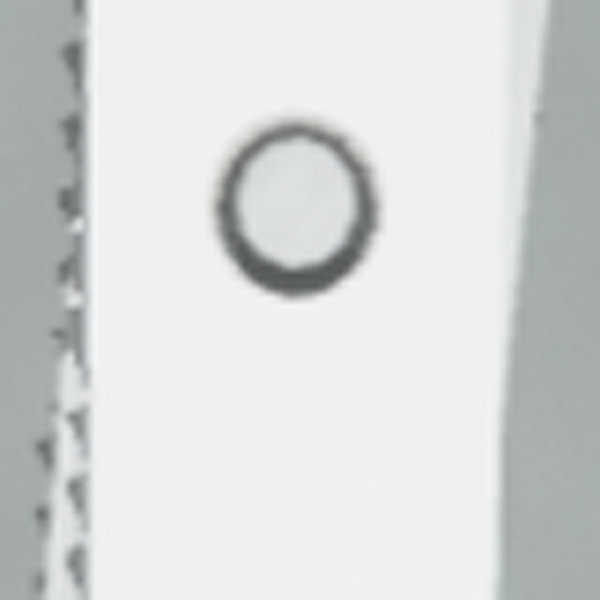

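Request:
servo_tool --targets '[-1,2.5,-0.2,0,0,-1,2.5,-0.3,0,0,-1,2.5,-0.4,0,0,-1,1.5,-0.2,0,0,-1,0,0,0,0]'

```text
time_s: 7.55
tcp_pos: [644.7, 13.0, 113.5]
ee_rot: [[-0.005, -0.916, 0.401], [0.003, 0.401, 0.916], [-1.0, 0.006, 0.001]]
force: [-0.2, 0.0, 0.7]
gripper_width: 15.1
```

```bash
python3 look.py w13
```

```text
a 0.015578522836735395 theta 0.5106365066065112 model hole top [548.24000301  55.65301142  99.85316252] [548.31124452  55.62152468  94.85376923]
t 7.6 tcp [644.7  13.1 113.6] tool d [0.1 0.6 1.7] spin -0.004159455658662825 w 15.342995765399204 F [-0.09  0.49  0.77] M [ 0.09  0.08 -0.05]
expected hole px [281. 163.] pin top px [298. 126.]
```

View pics/w13.png

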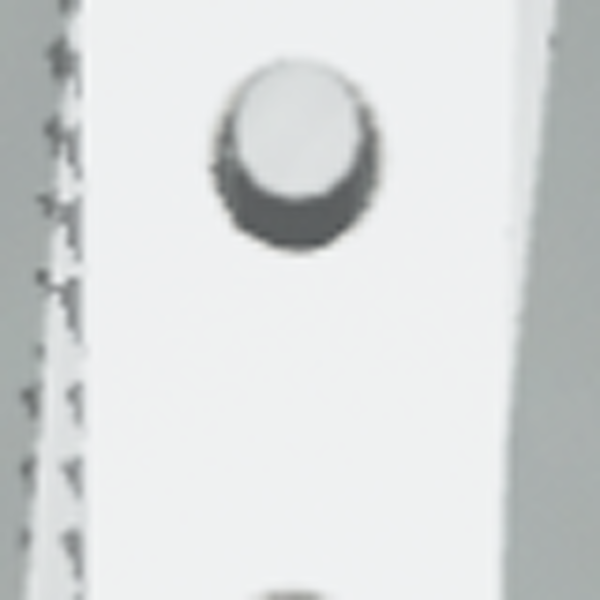

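Request:
servo_tool --targets '[-1,1.5,-0.2,0,0,-1,1.5,-0.2,0,0,-1,0,0,0,0,-1,0,0,0,0]'

```text
time_s: 7.93
tcp_pos: [645.1, 12.9, 110.4]
ee_rot: [[-0.005, -0.916, 0.401], [0.003, 0.401, 0.916], [-1.0, 0.006, 0.001]]
force: [0.4, 0.1, 0.4]
gripper_width: 14.9
```

```bash
python3 look.py w14; python3 - <<'E'
from h import *
c=capture('side');save('s14.png',cv2.resize(c['color'][160:300,240:440],(800,560),interpolation=cv2.INTER_CUBIC))
E
```

```text
a 0.0017241859444586704 theta 0.5117043563980469 model hole top [548.20063122  55.72187509  98.20517059] [548.20851698  55.71839155  93.20517803]
t 7.9833 tcp [645.2  12.9 110.4] tool d [0.  0.6 1.6] spin -0.004053466433197261 w 15.297141106026412 F [1.35 0.17 0.27] M [0.05 0.15 0.02]
expected hole px [281. 148.] pin top px [297. 102.]
```

View pics/s14.png

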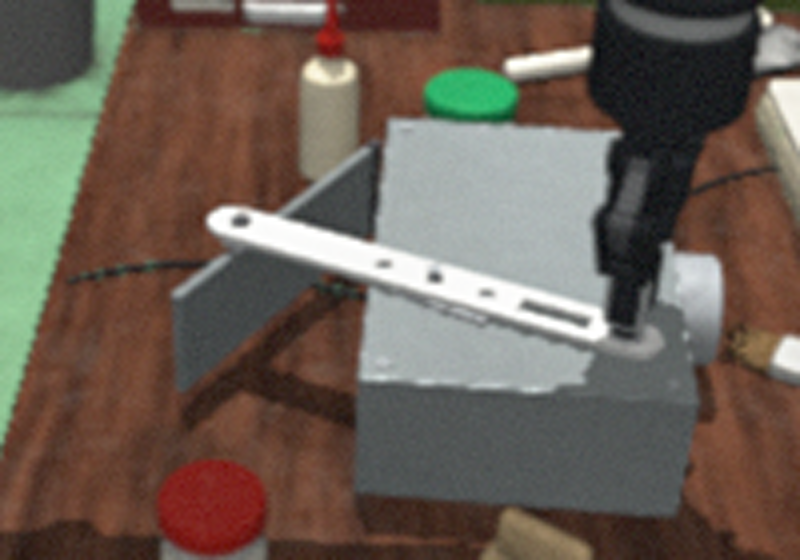

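Request:
servo_tool --targets '[-0.6,0,0,0,0,-0.4,0,0,0,0,-0.1,0,0,0,0,0.1,0,0,0,0,0.1,0,0,0,0]'

```text
time_s: 8.45
tcp_pos: [644.8, 13.2, 110.2]
ee_rot: [[-0.006, -0.916, 0.401], [0.003, 0.401, 0.916], [-1.0, 0.007, 0.001]]
force: [0.1, 0.2, -1.0]
gripper_width: 47.0
```

Request:
servo_tool --targets '[0.1,0,0,0,0,0.1,0,0,0,0,0.1,0,0,0,0]'

```text
time_s: 8.7
tcp_pos: [644.7, 13.3, 110.1]
ee_rot: [[-0.006, -0.916, 0.401], [0.003, 0.401, 0.916], [-1.0, 0.007, 0.001]]
force: [0.6, -0.8, 0.3]
gripper_width: 46.9
```

```bash
python3 look.py w15; python3 - <<'E'
from h import *
c=capture('wrist');save('w15f.png',c['color'])
E
```

```text
a 0.0004230669546812354 theta 0.5161604072209255 model hole top [547.70863536  56.11285656  98.05034452] [547.71057068  56.11200265  93.05034497]
t 8.75 tcp [644.7  13.3 110.1] tool d [ 0.  -0.   1.5] spin -0.0032203048180634575 w 46.98123970400785 F [-0.48 -0.68  0.45] M [-0.   -0.03  0.04]
expected hole px [281. 147.] pin top px [295. 112.]
```

View pics/w15f.png

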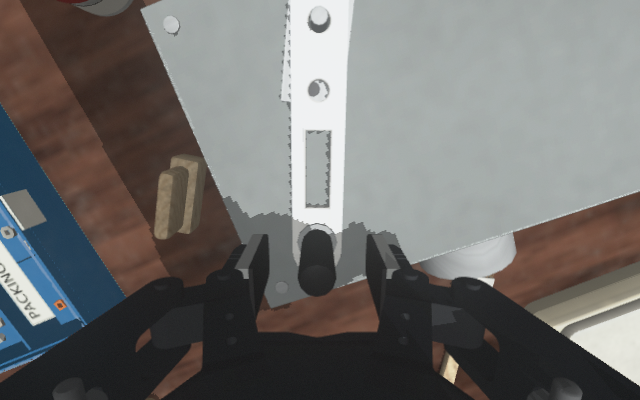

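Request:
servo_tool --targets '[0.1,-10,0,0,0,0.1,-20,0,0,0,0.1,-30,0,0,0,0.1,-30,0,0,0,0.1,-20,0,0,0]'

```text
time_s: 9.22
tcp_pos: [641.4, 12.9, 219.9]
ee_rot: [[-0.018, -0.916, 0.401], [0.001, 0.401, 0.916], [-1.0, 0.017, -0.006]]
force: [0.2, 0.4, 0.7]
gripper_width: 47.2
```

Request:
servo_tool --targets '[0.1,0,15,0,0,0.1,0,10,0,0,0.1,0,0,0,0,0.1,0,0,0,0,0.1,0,0,0,0]'

```text
time_s: 9.63
tcp_pos: [621.4, 22.4, 229.7]
ee_rot: [[-0.005, -0.916, 0.402], [0.003, 0.402, 0.916], [-1.0, 0.006, 0.001]]
force: [0.8, -0.1, 0.2]
gripper_width: 47.2
```

```bash
python3 - <<'E'
from h import *
todo([0,0,0])
o=get_obs();c=capture('wrist');c=wristcam(c,o);pickle.dump(c,open('w16.pkl','wb'));save('w16.png',c['color'])
print('pin,hole',proj(c,[np.r_[P0,105],np.r_[P0,98],np.r_[P0,110]]))
c=capture('side');save('s16.png',cv2.resize(c['color'][160:300,240:440],(800,560),interpolation=cv2.INTER_CUBIC))
save('w16c.png',cv2.resize(pickle.load(open('w16.pkl','rb'))['color'][0:200,250:390],(560,800),interpolation=cv2.INTER_CUBIC)[:600])
c=capture('top');save('t16.png',c['color'])
E
```

```text
t 9.6333 tcp [621.4  22.4 229.7] tool d [ 232.6  558.7 -270.5] spin None w 47.182700958225865 F [ 0.82 -0.12  0.2 ] M [-0.05 -0.03  0.01]
pin,hole [[319.01833344  93.69307161]
 [318.96136554  94.23285565]
 [319.06091215  93.28963553]]
```

View pics/w16c.png

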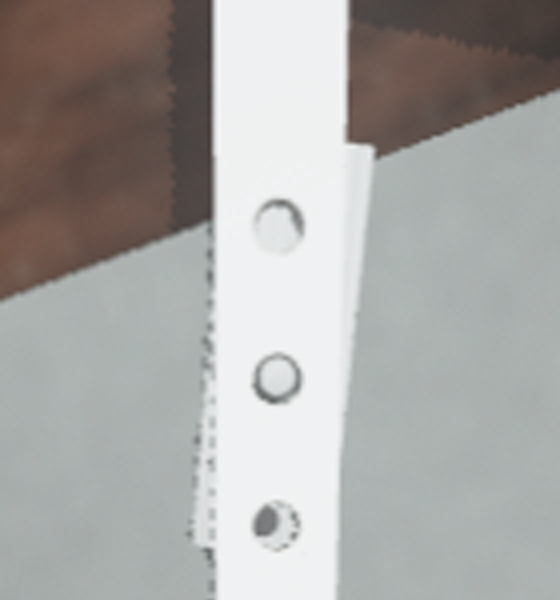

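View pics/s16.png

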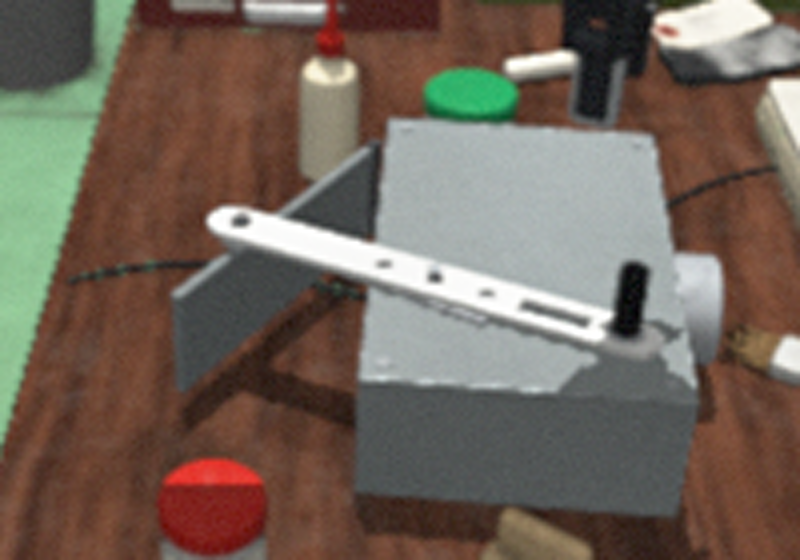

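View pics/t16.png

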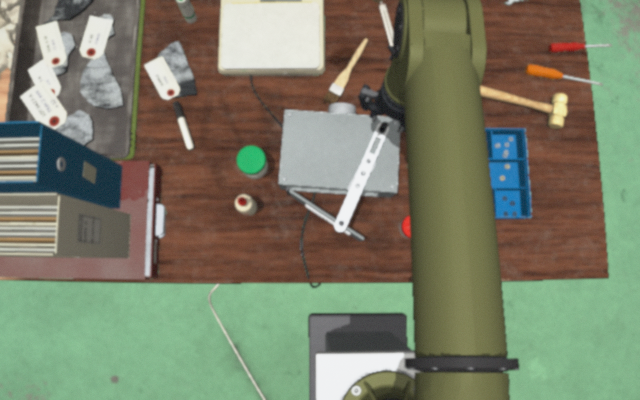

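```bash
python3 - <<'E'
from h import *
S=pickle.load(open('side0.pkl','rb'))
p,k,ph=goal(P0); d=np.array([np.cos(ph),np.sin(ph)])
for L,h in((0,98),(89,98),(119,98),(149,98),(225,98),(225,140),(225,102)):
    u=proj(S,[np.r_[p+L*d,h]])[0]; print(L,h,((u-[240,160]+.5)*4-.5).round(0))
u=proj(S,[np.r_[p+225*d,146]])[0];print('if knob 6 high',((u-[240,160]+.5)*4-.5).round(0))
E
```

```text
0 98 [237. 224.]
89 98 [382. 264.]
119 98 [433. 278.]
149 98 [485. 293.]
225 98 [624. 331.]
225 140 [634. 266.]
225 102 [625. 325.]
if knob 6 high [636. 256.]
```

```bash
python3 -c "
from h import *
print(finish_job()); print(get_obs()['time_s'])"
```

```text
the job is handed in; nothing more can be done
None
the job is handed in; nothing more can be done
```

The stay's middle round hole is now on the pin with the bar lying flat on the foot. The gripper has let go and is standing clear, and the job was handed in at about 9.8 s of the 61 s allowed.

- **How it went:** I lifted the stay off the pin by its knob, about 42 mm, and drew the leaf in to about 0.51 rad. I then let the stay down over the pin in small steps, lining up the middle hole with the wrist camera. Forces read over the lowering were about 1 N, at the level of the sensor noise, so I aligned by sight rather than by touch.
- **Last checks:** After release, the wrist picture shows the pin in the middle one of the three holes. In the side view the pivot, holes and knob top lie within about 4 px, in the 4x enlarged crop, of where a flat stay should be; a knob 6 mm too high would show about 10 px off.
- **Things round the vent:** The bottle and green-lidded pot look unmoved in the last side and top pictures. The red tin and stamp look unmoved in the side picture, though the stamp shows only in part there. In the last top picture the arm hid most of the tin and all of the stamp.
- **Disagreement:** My model of the hole position was off by about 1 mm sideways from the camera picture during lowering; I followed the picture.

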